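# Scrub a slurry pot and put it away

## Robot

A 6-joint arm with a two-finger parallel gripper is mounted at the origin on a cart in front of the work surface, level with it; the furniture and walls round the work are solid. World frame = base frame: x ahead of the robot, y to its left, z up, the work surface at z = 0. Lengths are in m, angles in rad, forces in N, time in s.
With the tool pointing down it reaches from about 0.325 to 0.775 m from the base axis. Payload 5.5 kg.
Tool frame: the origin (TCP) lies at the very end of the fingers, on their centre line; the grasp point (between the pads) lies robot.pinch_z behind it (robot.pinch_z is the distance from the TCP to the grasp point, in m); z points along the fingers, x is the direction in which the jaws open and shut, and the axes are right-handed (so a half turn about z gives the same grasp; the last joint's range is limited). The gripper opens to 85 mm and grips with 20 to 120 N. Pads are 22 mm wide; open, the fingers measure 114 mm over their backs; the gripper's body (76 mm by 85 mm) begins 54 mm behind the grasp point. The pads swing forward as they close: fully open they stand 13 mm farther back than shut.
Start: joints at [-1.38, 0.091, 1.231, -0, 1.82, -0.057], TCP at [0.147, -0.582, 0.199] pointing down, gripper open.
Joint ranges: [-2.87, 2.87], [-0.86, 2.18], [0.17, 2.46], [-1.51, 4.65], [0.06, 2.69], [-2.65, 2.65]. Speed limits (rad/s): [2.57, 2.57, 3.01, 3.14, 3.14, 3.14].

## Interface

Orientations are given as [roll, pitch, yaw] about the fixed x, y, z axes, in that order (R = Rz(yaw) Ry(pitch) Rx(roll)).
In Python, from workcell import status, cams, ticket, robot gives the robot as it stands.
- The arm moves only by the tool apply_moves, never from a script. Its argument "deltas" is a list of rows, each a list of 3 entries, a list of its own where there are three numbers: the finger opening in m, from 0 to 0.0854, then the shift along the world's x, y, z in m, then the turn, a rotation vector about the world's x, y, z in rad. A call has 1 to 8 rows; each row is the pose to reach, as a shift and turn from the pose measured when the call began; what a row does not reach only later rows make up. A row lasts 1/10 s, in which the tool goes at most 50 mm and 8.59 degrees, less where a joint would pass 70% of its speed; a pose out of reach is approached as far as the arm can. A call with a gripper value outside its range is refused whole. The fingers move at their own pace and stop on an object; "squeeze" is the grip in N (left out, the last holds). Time passes only in rows, so rows that repeat a pose let the fingers close. It gives the time, the measured TCP pose, the force and the opening at its end, in the units of the state.
- status.read_state(): the state, without advancing time (a new reading comes with each control period).
- cams.snapshot(name): name is "side" or "top"; returns a dict with "frame" (384x512x3 uint8, red, green, blue), "depth" (384x512 float32, m along the optical axis (not along the pixel's ray), 0 where there is no reading), "mtx" (3x3 intrinsics, pixels), "view" (4x4, takes a point from world to camera coordinates). Camera axes: x right, y up, looking along -z (the intrinsics and any distortion apply to the point x, -y, -z); pixel columns grow to the right and rows downward; lengths in m; the calibration is good to about 2 mm. A picture is of the moment at which its call begins.
- ticket.job_done(): hands the job in, once; it reports no verdict.
Trained networks look in a picture, given as the dict that the camera call returned (one of the last four; its "shot" number tells which), for a name from the list of things; names that differ only in an ending like _2 or _b are one class to them, and where a whole thing is asked for, a point or a joint stands for the part that bears it (a point fixed in the world has none). Each returns a list of dicts, best first, with "conf" (0 to 1); they miss things now and then, are a little off and sometimes report something else, mostly with a low value. They report only what shows in the picture. A call takes as long as a camera call. They do not tell look-alikes from the thing itself.
- cams.search_frame(thing, picture): "rect" ([left, top, right, bottom] in pixels, round what is visible of it).
- cams.pinpoint(thing, picture): "pixel" ([column, row] in pixels: a listed point, or the origin of a listed thing).
The state is a dict: "t": time; "qpos": joint angles; "dq": joint speeds; "joint_efforts": joint torques, N m; "position": TCP position; "tool_rot": TCP orientation; "contact_force": force on the tool from outside, world axes, zero at the start; "torque": the same for the moment, N m; "grip_width": finger opening in m.
Only numpy, scipy, OpenCV 4.12 (cv2) and the standard library are available. Lean on these libraries where they do the work, as an engineer would, in place of code of your own. Each camera call takes 0.05 s, during which the arm holds its last target. There are 200 camera calls.

## Task

Scrub out the used steel pot standing on the bench: with the bottle brush from the stand, go right down to the bottom and back up until the bristles come out at the rim, three times. Hang the brush back in the fork of its stand by its collar, and set the pot down, not dropped, upright in the free cell of the carrier beside the two clean pots. Do not knock the pot over, and leave the clean pots and the two jars where they are.

Things in the scene. Friction and masses are not known exactly. Their poses are not given: they have to be found in the camera images.
- pot: the used pot: open straight-sided round steel pot (all sizes in mm), outside diameter 62, height 100, bore 56, wall 3, floor 4 thick, about 0.34 kg, standing alone on the bench. Origin at the centre of its underside, z up
- brush: bottle brush, 225 mm long, hung upright in the stand. Origin at the lower wire tip, z up along it. Springy white bristles from 7 to 71 above the tip, free diameter 60 (they yield to the pot's bore), tapered at both ends; wire shank 7 thick; collar, diameter 32, from 130 to 136 above the tip; round black handle, diameter 20, from 136 to 225: grasp it here, from above
- hanger (a point): where the collar rests on the stand's fork: top face of the fork, 150 above the bench, on the axis of the hanging brush. Axes as the stand's: the 13 wide slot is open towards -x and closed 8 behind this point; a prong each side, 6.5 to 20 off in y; nibs 5 high at the prong tips (22 to 29 in front) hold the collar in, so raise it over 6 before sliding it out or in along x
- stand: fixed brush stand. Origin on the bench under the hanging brush. Base plate 135 by 105 by 10, from x -48 to +87; drip dish 19 high, radius 36, under the brush; post 66 behind (+x), with a clamp and knob reaching to x +100, nothing higher than 12 above the fork but the brush handle
- brush_collar (a point): centre of the underside of the brush's collar, 130 above its tip; rests on the fork at the hanger point when hung
- carrier: grey three-cell carrier, fixed, 90 in x by 250 in y, walls 55 high; origin at the centre of its underside. The cells lie in a row along its y, 82 apart, each 82 by 78 inside, floor 4 above the bench. The middle and the +y cell hold the clean pots
- free_cell (a point): centre of the floor of the free cell of the carrier, the one at its -y end; axes as the carrier's
- clean_pot_a: clean pot in the middle cell, the same size as the used one; leave alone
- clean_pot_b: clean pot in the +y cell, the same; leave alone
- amber_jar: closed amber jar with a cap, diameter 68, height 95, on the bench; leave alone. Origin under its centre
- white_jar: closed white jar with a cap, diameter 60, height 88, on the bench; leave alone. Origin under its centre
There are look-alikes about, which are no part of the job. Leave any purple look-alike of the brush alone.

How it is judged:
On the way, in this order (a step that is already met when the one before it is completed fails the run):
1. the brush reaches the bottom of the used pot, first time (tip within 14 mm of the pot's inner floor) (z of brush in the frame of pot between -0.005 and 0.018 m and horizontal distance between brush and pot below 0.02 m and angle between pot's own z axis and vertical below 0.25 rad), for 0.04 s.
2. the brush is drawn up so that the bristles come out at the pot's rim, first time (tip 35 mm or more above the pot's underside) (z of brush in the frame of pot above 0.035 m and horizontal distance between brush and pot below 0.02 m), for 0.04 s.
3. the brush reaches the bottom of the used pot, second time (tip within 14 mm of the pot's inner floor) (all of step 1), for 0.04 s.
4. the brush is drawn up so that the bristles come out at the pot's rim, second time (tip 35 mm or more above the pot's underside) (all of step 2), for 0.04 s.
5. the brush reaches the bottom of the used pot, third time (tip within 14 mm of the pot's inner floor) (all of step 3), for 0.04 s.
6. the brush is drawn up so that the bristles come out at the pot's rim, third time (tip 35 mm or more above the pot's underside) (all of step 4), for 0.04 s.
At the end, for the whole second after the job is handed in: The used pot stands upright on the floor of the free cell (within 20 mm of its centre); the brush hangs upright in the fork, its collar resting on it (within 12 mm sideways, 4 mm in height); both released and at rest; clean pots and jars within 30 mm of where they stood (horizontal distance between pot and free_cell below 0.02 m and z of pot in the frame of free_cell below 0.006 m and angle between pot's own z axis and vertical below 0.1 rad and linear speed of pot below 0.02 m/s and horizontal distance between brush_collar and hanger below 0.012 m and z of brush_collar in the frame of hanger between -0.004 and 0.004 m and angle between brush's own z axis and vertical below 0.12 rad and linear speed of brush below 0.03 m/s and distance of each of clean_pot_a, clean_pot_b, amber_jar, white_jar from where it was at the start of the episode below 0.03 m); the robot touches nothing.
It fails at once if the used pot is knocked over (tilted more than 0.6 rad) (angle between pot's own z axis and vertical above 0.6 rad).
It fails at once if the used pot is dropped (falls faster than 0.5 m/s with no finger on it) (linear speed of pot above 0.5 m/s and contact force between the fingers and pot below 0.05 N).
It fails at once if a clean pot or a jar is knocked over or pushed away (tilted more than 0.5 rad or moved more than 50 mm) (angle between any of clean_pot_a, clean_pot_b, amber_jar, white_jar's own z axis and vertical above 0.5 rad or distance of any of clean_pot_a, clean_pot_b, amber_jar, white_jar from where it was at the start of the episode above 0.05 m).
It also fails if it takes over 72 s, if anything falls off the work surface, if the arm or the gripper's body presses on something with over 40 N, if the wrist force passes 120 N, or if a joint passes its speed limit or range.

## Working session

There is one attempt and no reset: what is moved stays moved. The work goes in short steps, Python scripts to look and compute and a tool call to move; the robot and the scene stay as the last step left them, time stands still between calls to the robot, and variables do not carry over. Pictures are saved under pics/ and viewed, about 8 in all and at most 12, crops included, and the job is handed in when it is done.

Besides the shell and the picture viewer there is one more tool, called after ">>>" as a command line: name --argument value ..., lists and objects as JSON in quotes. apply_moves: Moves the arm, as the interface text tells. Its arguments: {"type":"object","properties":{"deltas":{"type":"array","items":{"type":"array"}},"squeeze":{"type":"number"}},"required":["deltas"]}

```bash
mkdir -p pics; ls
cat > h.py <<'E'
import numpy as np, cv2
from workcell import status, cams, ticket, robot
def snap(n,save=None):
    p=cams.snapshot(n)
    if save: cv2.imwrite('pics/'+save,cv2.cvtColor(p['frame'],cv2.COLOR_RGB2BGR))
    return p
def cloud(p):
    d=p['depth'];K=p['mtx'];h,w=d.shape
    u,v=np.meshgrid(np.arange(w),np.arange(h))
    c=np.stack([(u-K[0,2])/K[0,0]*d,-(v-K[1,2])/K[1,1]*d,-d,np.ones_like(d)],-1)
    W=c@np.linalg.inv(p['view']).T
    W=W[...,:3];W[d==0]=np.nan
    return W
def proj(p,X):
    c=p['view']@np.r_[X,1];K=p['mtx'];return K[0,0]*c[0]/-c[2]+K[0,2],K[1,1]*-c[1]/-c[2]+K[1,2]
def ray(p,px,z):
    K=p['mtx'];M=np.linalg.inv(p['view']);d=M[:3,:3]@np.array([(px[0]-K[0,2])/K[0,0],-(px[1]-K[1,2])/K[1,1],-1])
    o=M[:3,3];return o+d*(z-o[2])/d[2]
E
python3 - <<'E'
from h import *
np.set_printoptions(precision=4,suppress=True)
print(robot.pinch_z,status.read_state())
for n in ['top','side']:
    p=snap(n,n+'1.png');W=cloud(p);print(n,[k for k in p],np.linalg.inv(p['view'])[:3,3])
    for t in ['pot','brush','hanger','stand','carrier','free_cell','amber_jar','white_jar']:
        for f in cams.search_frame(t,p)[:4] if t not in('hanger','free_cell') else []: print(t,'rect',f['conf'],f['rect'])
        for f in cams.pinpoint(t,p)[:4]:
            z={'hanger':.15,'free_cell':.004}.get(t,0); print(t,'pt',f['conf'],f['pixel'],ray(p,f['pixel'],z))
E
```

```text
pics
0.0187 {'t': 0.0, 'qpos': array([-1.3797,  0.0919,  1.2319, -0.    ,  1.8198, -0.0567]), 'dq': array([-0.001 , -0.0005, -0.0004, -0.0004, -0.002 ,  0.0004]), 'joint_efforts': array([  0.0019, -45.8726, -41.8022,   0.0001,   0.0114,   0.    ]), 'position': array([ 0.1471, -0.5813,  0.1979]), 'tool_rot': array([-3.1415,  0.002 , -1.323 ]), 'contact_force': array([-0.8588,  0.3921,  0.4716]), 'torque': array([ 0.0053, -0.0014,  0.0183]), 'grip_width': 0.08526826074421237}
top ['frame', 'depth', 'mtx', 'view', 'shot'] [0.3802 0.0095 1.0794]
pot rect 0.65 [159.7, 221.1, 195.5, 251.1]
pot pt 0.8 [180.8, 238.8] [0.4374 0.2051 0.    ]
brush rect 0.85 [337.7, 195.9, 376.6, 221.7]
brush pt 0.73 [305.7, 162.9] [ 0.6344 -0.1205  0.    ]
brush pt 0.7 [209.0, 167.3] [0.6243 0.1355 0.    ]
brush pt 0.67 [347.1, 212.9] [ 0.5003 -0.2244  0.    ]
brush pt 0.44 [308.5, 233.4] [ 0.4482 -0.1224  0.    ]
hanger pt 0.57 [309.7, 152.5] [ 0.6235 -0.1123  0.15  ]
stand rect 0.61 [279.7, 112.7, 335.5, 188.7]
stand pt 0.69 [303.3, 166.8] [ 0.6238 -0.1138 -0.    ]
carrier rect 0.88 [154.5, 139.3, 259.9, 186
[... 1028 characters left out ...]
69 -0.0457  0.15  ]
stand rect 0.67 [284.6, 199.6, 360.1, 265.8]
stand pt 0.77 [304.6, 255.8] [ 0.6259 -0.1087  0.    ]
stand pt 0.34 [281.9, 213.3] [0.6201 0.0615 0.    ]
carrier rect 0.84 [256.7, 159.5, 302.0, 227.8]
carrier pt 0.97 [277.2, 197.8] [0.6275 0.1325 0.    ]
free_cell pt 0.98 [282.7, 211.5] [0.623  0.0637 0.004 ]
amber_jar rect 0.88 [200.9, 191.0, 229.8, 238.7]
amber_jar rect 0.4 [293.4, 167.5, 322.1, 257.3]
amber_jar pt 0.81 [213.6, 228.5] [0.4289 0.0485 0.    ]
amber_jar pt 0.7 [310.2, 210.1] [0.6995 0.0542 0.    ]
amber_jar pt 0.64 [311.3, 207.4] [0.7066 0.0647 0.    ]
white_jar rect 0.77 [222.0, 235.0, 249.6, 280.0]
white_jar pt 0.64 [236.6, 273.5] [ 0.4551 -0.1218  0.    ]
```

Run:
```python
import cv2,numpy as np
a=cv2.imread('pics/top1.png')[90:270,130:400];b=cv2.imread('pics/side1.png')[140:300,170:410]
a=cv2.resize(a,None,fx=2.2,fy=2.2,interpolation=3);b=cv2.resize(b,None,fx=2.2*270/240,fy=2.2*270/240,interpolation=3)[:,:a.shape[1]]
b=b[:,:594];cv2.imwrite('pics/c1.png',np.vstack([a[:300],b[:300]]));
cv2.imwrite('pics/c1.png',cv2.resize(np.hstack([a,cv2.resize(b,(a.shape[1],a.shape[0]))]),(800,266)))
cv2.imwrite('pics/a.png',a);cv2.imwrite('pics/b.png',b)
```

```text
(no output)
```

View pics/a.png

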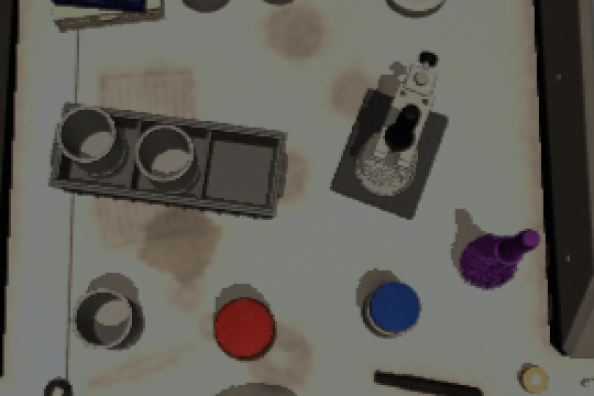

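View pics/b.png

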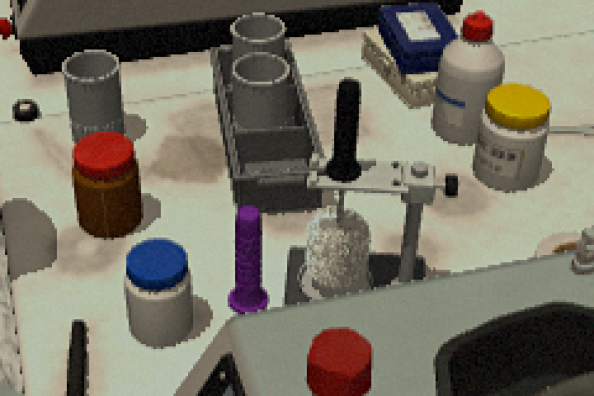

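The top view shows the used pot bottom left, with the carrier above it and its free cell on the right. The stand and black-handled brush are upper right, and the purple brush is the decoy. The stand and carrier are both slightly rotated, so I'll measure the geometry from depth.

```bash
cat > m.py <<'E'
from h import *
from scipy.optimize import least_squares
def circ(P,r=None):
    f=lambda q:np.hypot(P[:,0]-q[0],P[:,1]-q[1])-(r or q[2])
    return least_squares(f,np.r_[P[:,:2].mean(0),.03],loss='soft_l1',f_scale=.002).x
E
python3 - <<'E'
from m import *
np.set_printoptions(precision=4,suppress=True)
for n in ['top','side']:
    p=snap(n);W=cloud(p);f=p['frame'].astype(int)
    def sel(c,r,z0,z1): return W[(np.hypot(W[...,0]-c[0],W[...,1]-c[1])<r)&(W[...,2]>z0)&(W[...,2]<z1)]
    print(n)
    T=sel((.44,.21),.05,.09,.11); print('pot rim',len(T),circ(T),circ(T,.0295),T[:,2].max())
    H=sel((.63,-.115),.06,.165,.3); print('handle',len(H),H[:,2].max())
    for a,b in[(.165,.185),(.185,.205),(.205,.225),(.225,.24),(.24,.26)]:
        h=H[(H[:,2]>a)&(H[:,2]<b)]
        if len(h)>3: print(a,len(h),h.mean(0),circ(h,.01)[:2])
    F=sel((.65,-.12),.13,.135,.16);F2=cv2.minAreaRect((F[:,:2]*1000).astype(np.float32));print('fork',len(F),F2,np.median(F[:,2]))
    B=sel((.64,-.12),.13,.005,.016);print('base',len(B),cv2.minAreaRect((B[:,:2]*1000).astype(np.float32)))
    C=sel((.62,.13),.17,.045,.06);print('carrier',len(C),cv2.minAreaRect((C[:,:2]*1000).astype(np.float32)))
    for nm,c in(('cleanA',(.62,.14)),('cleanB',(.64,.22))):
        T=sel(c,.05,.097,.115); 
        if len(T)>5: print(nm,len(T),circ(T,.0295))
    for nm,c,zt in(('amber',(.43,.045),.095),('white',(.445,-.12),.088)):
        T=sel(c,.05,zt-.01,zt+.01);print(nm,T.mean(0) if len(T) else 0)
E
```

```text
top
pot rim 180 [0.4424 0.198  0.0298] [0.4424 0.198  0.03  ] 0.10303467398752864
handle 156 0.24648045897294224
0.165 22 [ 0.6177 -0.1119  0.1742] [ 0.6247 -0.1158]
0.185 24 [ 0.6172 -0.1132  0.194 ] [ 0.6246 -0.1158]
0.205 32 [ 0.6184 -0.1121  0.2156] [ 0.6246 -0.1158]
0.225 24 [ 0.618  -0.113   0.2338] [ 0.6251 -0.116 ]
0.24 54 [ 0.6237 -0.1148  0.2433] [ 0.621  -0.1216]
fork 591 ((656.3026733398438, -128.39874267578125), (39.855201721191406, 132.1542510986328), 68.60993194580078) 0.15067326598389563
base 1150 ((631.56884765625, -114.38748168945312), (237.77395629882812, 194.0654754638672), 35.87595748901367)
carrier 1235 ((565.1937866210938, 144.75787353515625), (269.43450927734375, 224.2884521484375), 81.94902801513672)
cleanA 158 [0.621  0.1346 0.03  ]
cleanB 158 [0.643  0.2199 0.03  ]
amber [0.4315 0.0485 0.094 ]
white [ 0.4526 -0.1139  0.0871]
side
pot rim 182 [0.4413 0.198  0.0298] [0.4413 0.198  0.03  ] 0.10297507593519073
handle 321 0.24613065031579284
0.165 68 [ 0.6209 -0.1221  0.1746] [ 0.6238 -0.1147]
0.185 76 [ 0.6208 -0.1215  0.1952] [ 0.6235 -0.1143]
0.205 72 [ 0.6208 -0.1218  0.2151] [ 0.6239 -0.1144]
0.225 61 [ 0.6213 -0.1215  0.2326] [ 0.6236 -0.1143]
0.24 44 [ 0.6218 -0.1183  0.2437] [ 0.6259 -0.1133]
fork 666 ((655.0296630859375, -128.62152099609375), (41.25171661376953, 129.37132263183594), 69.25991821289062) 0.1508882434388465
base 512 ((659.2261352539062, -78.61186218261719), (156.40811157226562, 134.76873779296875), 68.73653411865234)
carrier 736 ((564.4652099609375, 142.16111755371094), (271.1833801269531, 221.14752197265625), 81.70964813232422)
cleanA 144 [0.6196 0.1347 0.03  ]
cleanB 130 [0.6418 0.2199 0.03  ]
amber [0.4301 0.0425 0.0942]
white [ 0.4513 -0.1194  0.0874]
```

>>> apply_moves --deltas '[[0.085, [0, 0, 0.05], [0, 0, 0.1]], [0.085, [0, 0, 0.1], [0, 0, 0.25]], [0.085, [0.035, 0.035, 0.105], [0, 0, 0.4]], [0.085, [0.07, 0.07, 0.105], [0, 0, 0.55]], [0.085, [0.105, 0.105, 0.105], [0, 0, 0.7]], [0.085, [0.14, 0.14, 0.105], [0, 0, 0.85]], [0.085, [0.175, 0.175, 0.105], [0, 0, 1.0]], [0.085, [0.21, 0.21, 0.105], [0, 0, 1.1]]]'

```text
t: 2.4
position: [0.3582, -0.3701, 0.3043]
tool_rot: [3.141, -0.001, -0.218]
contact_force: [1.1, -0.3, 0.1]
grip_width: 0.0848
```

Run:
```python
from m import *
p=snap('top');W=cloud(p)
m=(W[...,2]>.049)&(W[...,2]<.062)&(W[...,0]>.535)&(W[...,0]<.72)&(W[...,1]>-.02)&(W[...,1]<.3)
C=W[m];print(len(C),cv2.minAreaRect((C[:,:2]*1000).astype(np.float32)),C[:,:2].min(0),C[:,:2].max(0))
print(status.read_state()['position'],status.read_state()['tool_rot'])
```

```text
1065 ((626.2728881835938, 135.43768310546875), (268.1034851074219, 101.11138153076172), 81.80277252197266) [0.55845885 0.00087906] [0.69239572 0.27163886]
[ 0.36311127 -0.36490806  0.30467649] [-3.13826673 -0.00335792 -0.20608012]
```

>>> apply_moves --deltas '[[0.085, [0.035, 0.035, 0], [0, 0, 0.06]], [0.085, [0.07, 0.07, 0], [0, 0, 0.06]], [0.085, [0.105, 0.105, 0], [0, 0, 0.06]], [0.085, [0.14, 0.14, 0], [0, 0, 0.06]], [0.085, [0.18, 0.18, 0], [0, 0, 0.06]], [0.085, [0.22, 0.215, 0], [0, 0, 0.06]], [0.085, [0.261, 0.25, 0], [0, 0, 0.06]], [0.085, [0.261, 0.25, 0], [0, 0, 0.06]]]'

```text
t: 3.25
position: [0.6264, -0.1116, 0.3031]
tool_rot: [-3.137, -0.002, -0.143]
contact_force: [-0.3, -0.8, 0.0]
grip_width: 0.0848
```

>>> apply_moves --deltas '[[0.085, [0, 0, 0], [0, 0, 0]]]'

```text
t: 3.35
position: [0.6279, -0.1095, 0.3017]
tool_rot: [-3.137, -0.0, -0.14]
contact_force: [-1.0, -0.3, -0.8]
grip_width: 0.085
```

>>> apply_moves --deltas '[[0.085, [-0.004, -0.0055, -0.04], [0, 0, 0]], [0.085, [-0.004, -0.0055, -0.08], [0, 0, 0]], [0.085, [-0.004, -0.0055, -0.105], [0, 0, 0]], [0.085, [-0.004, -0.0055, -0.12], [0, 0, 0]], [0.085, [-0.004, -0.0055, -0.12], [0, 0, 0]], [0.085, [-0.004, -0.0055, -0.12], [0, 0, 0]]]' --squeeze 60

```text
t: 3.95
position: [0.624, -0.1157, 0.1834]
tool_rot: [-3.137, -0.002, -0.14]
contact_force: [0.6, -0.9, 0.9]
grip_width: 0.0849
```

Run:
```python
from m import *
p=snap('side','g1.png');W=cloud(p)
print(status.read_state()['position'],status.read_state()['contact_force'])
im=cv2.imread('pics/g1.png')[110:300,210:410];cv2.imwrite('pics/g1c.png',cv2.resize(im,None,fx=3,fy=3))
```

```text
[ 0.62447065 -0.11555518  0.18427735] [0.03371842 0.35310804 0.21170522]
```

View pics/g1c.png

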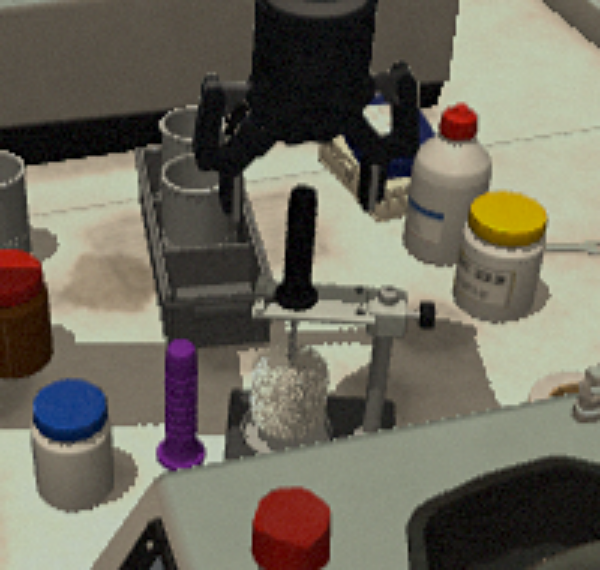

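The fingers straddle the handle (crop around 300,240) and clear the fork, so I'll close on it.

>>> apply_moves --deltas '[[0.05, [0, 0, 0], [0, 0, 0]], [0.03, [0, 0, 0], [0, 0, 0]], [0.015, [0, 0, 0], [0, 0, 0]], [0.0, [0, 0, 0], [0, 0, 0]], [0.0, [0, 0, 0], [0, 0, 0]], [0.0, [0, 0, 0], [0, 0, 0]], [0.0, [0, 0, 0], [0, 0, 0]]]' --squeeze 60

```text
t: 4.7
position: [0.6247, -0.1156, 0.1846]
tool_rot: [-3.137, -0.005, -0.14]
contact_force: [0.9, 0.4, 1.4]
grip_width: 0.0183
```

>>> apply_moves --deltas '[[0.0, [0, 0, 0.003], [0, 0, 0]], [0.0, [0, 0, 0.006], [0, 0, 0]], [0.0, [0, 0, 0.009], [0, 0, 0]], [0.0, [0, 0, 0.012], [0, 0, 0]], [0.0, [0, 0, 0.012], [0, 0, 0]]]'

```text
t: 5.2
position: [0.6249, -0.1157, 0.1972]
tool_rot: [-3.137, -0.005, -0.14]
contact_force: [-0.4, -0.1, -1.8]
grip_width: 0.0183
```

```bash
cat > b.py <<'E'
from m import *
import sys
# brush estimate relative to TCP from side view: dark collar / fork / bristles
p=snap('side',sys.argv[1]+'.png');s=status.read_state();print(s['t'],s['position'],s['tool_rot'],s['contact_force'],s['grip_width'])
for t in ['brush','brush_collar']:
    for f in cams.pinpoint(t,p)[:3]: print(t,f['conf'],f['pixel'])
x,y,z=s['position'];print('pred tip/collar px',proj(p,[x,y,z-.181+.02]),proj(p,[x,y,z-.181+.15]))
im=cv2.imread('pics/'+sys.argv[1]+'.png');u,v=proj(p,[x,y,z-.06]);u,v=int(u),int(v)
im=im[max(0,v-70):v+70,max(0,u-90):u+90];cv2.imwrite('pics/'+sys.argv[1]+'c.png',cv2.resize(im,None,fx=4,fy=4,interpolation=2))
E
python3 b.py g2
```

```text
5.25 [ 0.62485113 -0.11560721  0.19693486] [-3.13707444 -0.00508201 -0.14002024] [-0.07563849 -0.76405228 -1.2526312 ] 0.017989749576339985
brush 0.97 [308.1, 242.6]
brush_collar 0.8 [272.7, 266.3]
brush_collar 0.7 [309.7, 201.7]
brush_collar 0.17 [309.7, 209.0]
pred tip/collar px (np.float64(305.94425141507475), np.float64(247.0341073085215)) (np.float64(309.21829500519414), np.float64(203.44521963321372))
```

View pics/g2c.png

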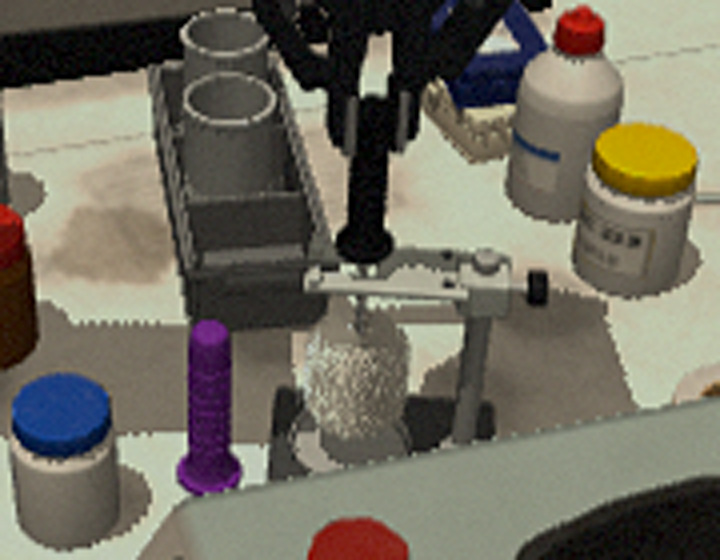

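Brush is held upright with the collar lifted over the nibs. Next I'll slide it out along the slot, then raise it.

>>> apply_moves --deltas '[[0.0, [-0.0095, 0.0037, 0], [0, 0, 0]], [0.0, [-0.023, 0.009, 0], [0, 0, 0]], [0.0, [-0.042, 0.0165, 0], [0, 0, 0]], [0.0, [-0.065, 0.0255, 0], [0, 0, 0]], [0.0, [-0.088, 0.0345, 0], [0, 0, 0]], [0.0, [-0.093, 0.037, 0], [0, 0, 0]], [0.0, [-0.093, 0.037, 0.04], [0, 0, 0]], [0.0, [-0.093, 0.037, 0.085], [0, 0, 0]]]'

```text
t: 6.15
position: [0.5307, -0.0783, 0.2796]
tool_rot: [-3.137, 0.001, -0.14]
contact_force: [0.6, -0.2, -0.8]
grip_width: 0.0183
```

>>> apply_moves --deltas '[[0.0, [0, 0, 0.025], [0, 0, 0]], [0.0, [-0.01, 0.04, 0.025], [0, 0, 0]], [0.0, [-0.022, 0.085, 0.025], [0, 0, 0]], [0.0, [-0.034, 0.13, 0.025], [0, 0, 0]], [0.0, [-0.046, 0.175, 0.025], [0, 0, 0]], [0.0, [-0.058, 0.22, 0.025], [0, 0, 0]], [0.0, [-0.068, 0.25, 0.025], [0, 0, 0]], [0.0, [-0.068, 0.25, 0.025], [0, 0, 0]]]'

```text
t: 6.95
position: [0.4618, 0.1751, 0.3046]
tool_rot: [-3.135, 0.001, -0.134]
contact_force: [1.3, -0.7, -1.2]
grip_width: 0.018
```

```bash
python3 b.py g3
```

```text
7.0 [0.46249901 0.17325322 0.30455805] [-3.13657925e+00  8.14831692e-04 -1.36361539e-01] [-0.80153764 -0.48233647 -1.39270974] 0.01805569188819433
brush 0.74 [215.0, 154.4]
brush_collar 0.9 [271.1, 264.5]
brush_collar 0.58 [207.8, 110.9]
pred tip/collar px (np.float64(214.15583054210393), np.float64(155.88057963590208)) (np.float64(209.92390272107298), np.float64(110.74357193187232))
```

View pics/g3c.png

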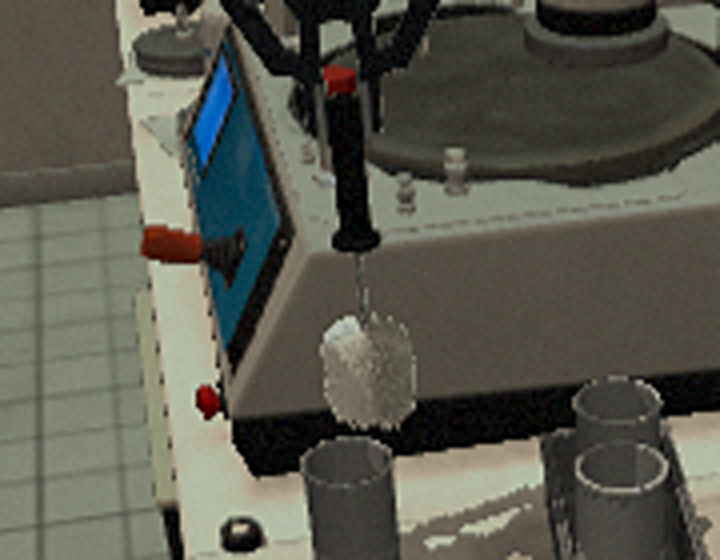

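The brush hangs next to the pot, whose rim is at crop (347,465). I'll centre over it and start down.

>>> apply_moves --deltas '[[0.0, [-0.0205, 0.0248, 0], [0, 0, 0]], [0.0, [-0.0205, 0.0248, 0], [0, 0, 0]], [0.0, [-0.0205, 0.0248, -0.015], [0, 0, 0]], [0.0, [-0.0205, 0.0248, -0.025], [0, 0, 0]], [0.0, [-0.0205, 0.0248, -0.035], [0, 0, 0]], [0.0, [-0.0205, 0.0248, -0.045], [0, 0, 0]], [0.0, [-0.0205, 0.0248, -0.055], [0, 0, 0]]]'

```text
t: 7.8
position: [0.4428, 0.1957, 0.2486]
tool_rot: [-3.137, 0.001, -0.141]
contact_force: [0.3, -0.6, -1.2]
grip_width: 0.0181
```

```bash
python3 b.py g4
python3 - <<'E'
from m import *
p=snap('top');W=cloud(p);m=(np.hypot(W[...,0]-.44,W[...,1]-.2)<.06)&(W[...,2]>.09)&(W[...,2]<.106);print(m.sum(),circ(W[m],.0295),circ(W[m]))
E
```

```text
7.85 [0.44234397 0.19575799 0.24668794] [-3.13846169  0.00341709 -0.14029189] [ 0.38399799  0.52215227 -2.79095212] 0.01837181832547408
brush 0.63 [206.1, 170.2]
brush_collar 0.95 [202.5, 126.8]
brush_collar 0.86 [272.9, 265.1]
pred tip/collar px (np.float64(207.3590959536566), np.float64(170.70168362058334)) (np.float64(202.81889355216794), np.float64(128.71632615625944))
67 [0.44204124 0.19742465 0.03      ] [0.44274931 0.19940082 0.03129554]
```

View pics/g4c.png

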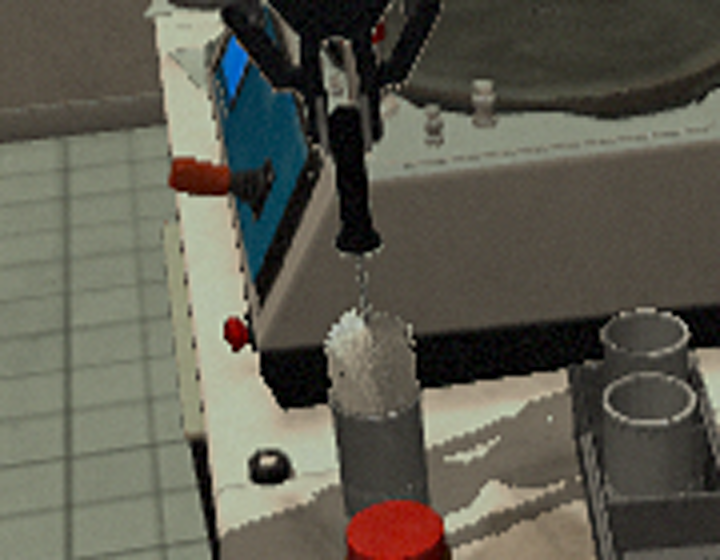

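The brush tip is entering the pot mouth, centred. Continuing down to the bottom.

>>> apply_moves --deltas '[[0.0, [-0.0005, 0.0015, -0.012], [0, 0, 0]], [0.0, [-0.0005, 0.0015, -0.024], [0, 0, 0]], [0.0, [-0.0005, 0.0015, -0.036], [0, 0, 0]], [0.0, [-0.0005, 0.0015, -0.048], [0, 0, 0]], [0.0, [-0.0005, 0.0015, -0.058], [0, 0, 0]], [0.0, [-0.0005, 0.0015, -0.066], [0, 0, 0]], [0.0, [-0.0005, 0.0015, -0.07], [0, 0, 0]], [0.0, [-0.0005, 0.0015, -0.07], [0, 0, 0]]]'

```text
t: 8.8
position: [0.4418, 0.1975, 0.1786]
tool_rot: [-3.138, 0.002, -0.14]
contact_force: [0.3, 1.1, -1.5]
grip_width: 0.0182
```

```bash
python3 b.py g5
```

```text
8.85 [0.44192019 0.19753037 0.17912462] [-3.13753459e+00  1.62298730e-03 -1.39846373e-01] [-0.96314215  0.54896114 -0.85183521] 0.018099646101221306
brush_collar 0.86 [272.8, 265.6]
brush_collar 0.59 [203.4, 151.4]
pred tip/collar px (np.float64(209.24139887037038), np.float64(189.99803859418907)) (np.float64(205.00746197140091), np.float64(150.97893810669126))
```

>>> apply_moves --deltas '[[0.0, [0, 0, -0.003], [0, 0, 0]], [0.0, [0, 0, -0.005], [0, 0, 0]], [0.0, [0, 0, -0.007], [0, 0, 0]], [0.0, [0, 0, -0.007], [0, 0, 0]]]'

```text
t: 9.35
position: [0.4421, 0.1976, 0.1724]
tool_rot: [-3.137, 0.001, -0.14]
contact_force: [-0.8, 0.9, -2.1]
grip_width: 0.0184
```

>>> apply_moves --deltas '[[0.0, [0, 0, 0.01], [0, 0, 0]], [0.0, [0, 0, 0.022], [0, 0, 0]], [0.0, [0, 0, 0.034], [0, 0, 0]], [0.0, [0, 0, 0.046], [0, 0, 0]], [0.0, [0, 0, 0.053], [0, 0, 0]], [0.0, [0, 0, 0.053], [0, 0, 0]], [0.0, [0, 0, 0.053], [0, 0, 0]]]'

```text
t: 10.05
position: [0.4422, 0.1976, 0.2256]
tool_rot: [-3.137, 0.001, -0.14]
contact_force: [1.0, 0.4, -0.3]
grip_width: 0.0181
```

```bash
python3 b.py g6
python3 - <<'E'
from m import *
p=snap('side');W=cloud(p);m=(np.hypot(W[...,0]-.442,W[...,1]-.198)<.036)&(W[...,2]>.03)&(W[...,2]<.2)
q=W[m];print(np.histogram(q[:,2],bins=np.arange(.03,.2,.01)))
E
```

```text
10.1 [0.4420878  0.19756465 0.22513063] [-3.13735815e+00  1.25681965e-03 -1.39891300e-01] [-0.10817887  0.46492935 -0.73609291] 0.018114013403013256
brush 0.56 [208.7, 172.9]
brush_collar 0.79 [204.1, 137.6]
brush_collar 0.79 [273.0, 263.2]
brush_collar 0.54 [304.8, 253.9]
pred tip/collar px (np.float64(207.8658998463187), np.float64(176.7792062147708)) (np.float64(203.42306235015218), np.float64(135.7954414525641))
(array([ 65,  61,  65,  63,  69,  68,  99,  93,  64, 104,  43,   6,   7,
         5,   7,   2]), array([0.03, 0.04, 0.05, 0.06, 0.07, 0.08, 0.09, 0.1 , 0.11, 0.12, 0.13,
       0.14, 0.15, 0.16, 0.17, 0.18, 0.19]))
```

View pics/g6c.png

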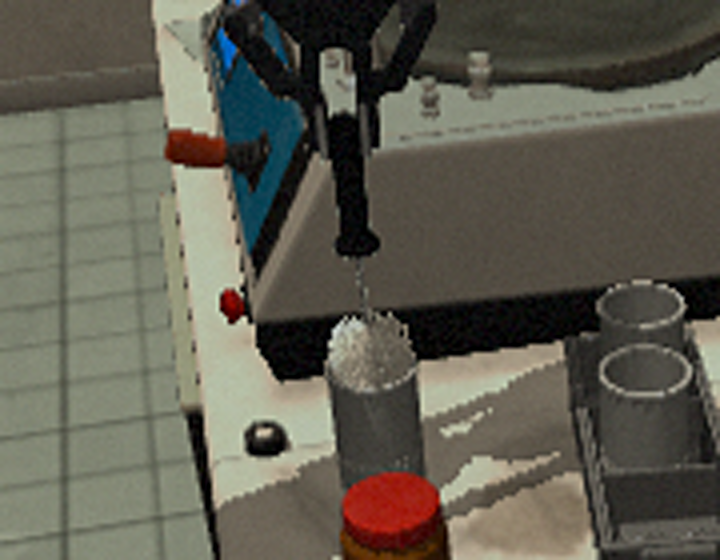

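Bristles show above the rim and the pot stayed put. Strokes two and three next.

>>> apply_moves --deltas '[[0.0, [0, 0, -0.012], [0, 0, 0]], [0.0, [0, 0, -0.024], [0, 0, 0]], [0.0, [0, 0, -0.036], [0, 0, 0]], [0.0, [0, 0, -0.046], [0, 0, 0]], [0.0, [0, 0, -0.053], [0, 0, 0]], [0.0, [0, 0, -0.053], [0, 0, 0]], [0.0, [0, 0, -0.053], [0, 0, 0]]]'

```text
t: 10.95
position: [0.4418, 0.1975, 0.1717]
tool_rot: [-3.138, 0.002, -0.14]
contact_force: [0.9, 0.1, -2.2]
grip_width: 0.0184
```

>>> apply_moves --deltas '[[0.0, [0, 0, 0.01], [0, 0, 0]], [0.0, [0, 0, 0.022], [0, 0, 0]], [0.0, [0, 0, 0.034], [0, 0, 0]], [0.0, [0, 0, 0.046], [0, 0, 0]], [0.0, [0, 0, 0.053], [0, 0, 0]], [0.0, [0, 0, 0.053], [0, 0, 0]], [0.0, [0, 0, 0.053], [0, 0, 0]]]'

```text
t: 11.65
position: [0.442, 0.1975, 0.2248]
tool_rot: [-3.138, 0.002, -0.14]
contact_force: [0.2, -0.6, -1.6]
grip_width: 0.018
```

>>> apply_moves --deltas '[[0.0, [0, 0, -0.012], [0, 0, 0]], [0.0, [0, 0, -0.024], [0, 0, 0]], [0.0, [0, 0, -0.036], [0, 0, 0]], [0.0, [0, 0, -0.046], [0, 0, 0]], [0.0, [0, 0, -0.053], [0, 0, 0]], [0.0, [0, 0, -0.053], [0, 0, 0]], [0.0, [0, 0, -0.053], [0, 0, 0]]]'

```text
t: 12.35
position: [0.4418, 0.1975, 0.1716]
tool_rot: [-3.138, 0.002, -0.14]
contact_force: [0.0, 0.5, -1.5]
grip_width: 0.0183
```

>>> apply_moves --deltas '[[0.0, [0, 0, 0.01], [0, 0, 0]], [0.0, [0, 0, 0.022], [0, 0, 0]], [0.0, [0, 0, 0.034], [0, 0, 0]], [0.0, [0, 0, 0.046], [0, 0, 0]], [0.0, [0, 0, 0.058], [0, 0, 0]], [0.0, [0, 0, 0.07], [0, 0, 0]], [0.0, [0, 0, 0.08], [0, 0, 0]], [0.0, [0, 0, 0.08], [0, 0, 0]]]'

```text
t: 13.15
position: [0.4424, 0.1976, 0.2538]
tool_rot: [-3.137, -0.0, -0.14]
contact_force: [0.2, 0.3, -1.7]
grip_width: 0.0183
```

>>> apply_moves --deltas '[[0.0, [0, 0, 0.02], [0, 0, 0]], [0.0, [0, 0, 0.045], [0, 0, 0]], [0.0, [0, 0, 0.055], [0, 0, 0]], [0.0, [0.012, -0.04, 0.055], [0, 0, 0]], [0.0, [0.024, -0.08, 0.055], [0, 0, 0]], [0.0, [0.036, -0.12, 0.055], [0, 0, 0]], [0.0, [0.048, -0.16, 0.055], [0, 0, 0]], [0.0, [0.06, -0.2, 0.055], [0, 0, 0]]]'

```text
t: 13.95
position: [0.5025, -0.004, 0.308]
tool_rot: [-3.137, 0.0, -0.14]
contact_force: [1.2, 0.7, -1.5]
grip_width: 0.0179
```

```bash
python3 b.py g7
python3 - <<'E'
from m import *
p=snap('top');W=cloud(p);m=(np.hypot(W[...,0]-.44,W[...,1]-.2)<.06)&(W[...,2]>.09)&(W[...,2]<.106);print(m.sum(),circ(W[m],.0295),circ(W[m]))
E
```

```text
14.0 [ 0.50366432 -0.00968013  0.30684914] [-3.14076655e+00  7.92937683e-04 -1.45827012e-01] [-0.81869605 -3.70305801 -2.9762464 ] 0.018285126881410287
brush 0.7 [241.3, 185.6]
brush_collar 0.97 [271.3, 264.3]
brush_collar 0.73 [242.3, 141.5]
brush_collar 0.34 [217.3, 230.1]
pred tip/collar px (np.float64(244.18816451720974), np.float64(191.8428923168485)) (np.float64(241.98285583573445), np.float64(142.96434819847144))
174 [0.4423656  0.19804199 0.03      ] [0.44236607 0.19801616 0.02982025]
```

>>> apply_moves --deltas '[[0.0, [0.015, -0.035, 0], [0, 0, 0]], [0.0, [0.028, -0.069, -0.01], [0, 0, 0]], [0.0, [0.028, -0.069, -0.04], [0, 0, 0]], [0.0, [0.028, -0.069, -0.075], [0, 0, 0]], [0.0, [0.028, -0.069, -0.1], [0, 0, 0]], [0.0, [0.028, -0.069, -0.109], [0, 0, 0]], [0.0, [0.028, -0.069, -0.109], [0, 0, 0]], [0.0, [0.028, -0.069, -0.109], [0, 0, 0]]]'

```text
t: 14.95
position: [0.5308, -0.0714, 0.2004]
tool_rot: [-3.136, -0.001, -0.141]
contact_force: [0.3, 0.7, -0.7]
grip_width: 0.0181
```

>>> apply_moves --deltas '[[0.0, [0, 0, 0], [0, 0, 0]]]'

```text
t: 15.05
position: [0.5314, -0.0712, 0.2025]
tool_rot: [-3.136, -0.004, -0.141]
contact_force: [0.4, 0.1, -2.0]
grip_width: 0.0181
```

>>> apply_moves --deltas '[[0.0, [0, -0.008, -0.0045], [0, 0, 0]], [0.0, [0, -0.008, -0.0045], [0, 0, 0]], [0.0, [0.014, -0.0135, -0.0045], [0, 0, 0]], [0.0, [0.033, -0.021, -0.0045], [0, 0, 0]], [0.0, [0.047, -0.0265, -0.0045], [0, 0, 0]], [0.0, [0.047, -0.0265, -0.0045], [0, 0, 0]]]'

```text
t: 15.65
position: [0.5792, -0.0985, 0.1972]
tool_rot: [-3.137, -0.003, -0.141]
contact_force: [-1.2, -0.1, -2.2]
grip_width: 0.0185
```

```bash
python3 b.py g8
```

```text
15.7 [ 0.57852818 -0.09805992  0.19745297] [-3.13634937e+00 -2.49080459e-03 -1.41150236e-01] [-0.03479955  0.64020933 -1.6733798 ] 0.018170410943294718
brush 0.57 [285.7, 241.8]
brush_collar 0.65 [274.7, 264.1]
brush_collar 0.62 [285.0, 204.0]
brush_collar 0.58 [209.7, 190.7]
pred tip/collar px (np.float64(284.9249713947571), np.float64(245.45903424546526)) (np.float64(286.3333686524578), np.float64(201.9465458587112))
```

View pics/g8c.png

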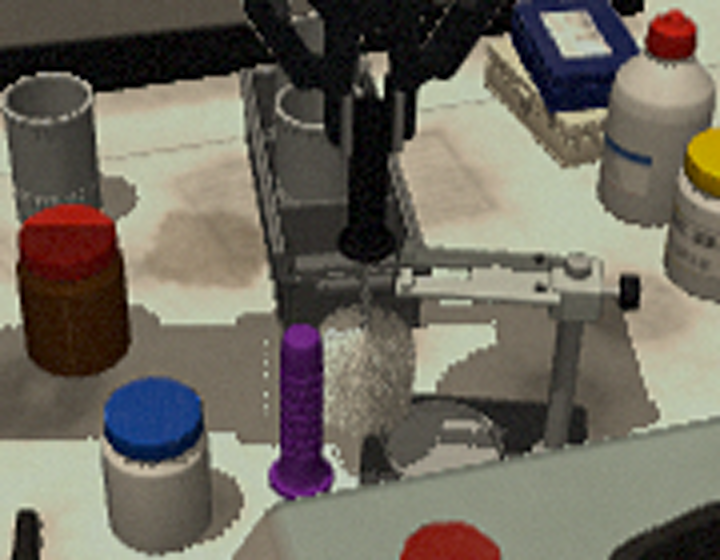

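The collar sits in line with the fork mouth (crop 365,245). Sliding in and lowering onto the fork.

>>> apply_moves --deltas '[[0.0, [0.012, -0.0046, 0], [0, 0, 0]], [0.0, [0.024, -0.0091, 0], [0, 0, 0]], [0.0, [0.036, -0.0137, 0], [0, 0, 0]], [0.0, [0.0455, -0.0174, 0], [0, 0, 0]], [0.0, [0.0455, -0.0174, 0], [0, 0, 0]], [0.0, [0.0455, -0.0174, 0], [0, 0, 0]]]'

```text
t: 16.4
position: [0.623, -0.1148, 0.1982]
tool_rot: [-3.136, -0.003, -0.141]
contact_force: [-1.4, 0.0, -1.2]
grip_width: 0.0178
```

>>> apply_moves --deltas '[[0.0, [0, 0, -0.004], [0, 0, 0]], [0.0, [0, 0, -0.008], [0, 0, 0]], [0.0, [0, 0, -0.011], [0, 0, 0]], [0.0, [0, 0, -0.0125], [0, 0, 0]], [0.0, [0, 0, -0.0125], [0, 0, 0]]]'

```text
t: 16.9
position: [0.6228, -0.1147, 0.1852]
tool_rot: [-3.136, -0.002, -0.141]
contact_force: [0.0, 0.0, -1.5]
grip_width: 0.0183
```

>>> apply_moves --deltas '[[0.0, [0, 0, -0.0015], [0, 0, 0]], [0.0, [0, 0, -0.0015], [0, 0, 0]], [0.02, [0, 0, -0.0015], [0, 0, 0]], [0.03, [0, 0, -0.0015], [0, 0, 0]], [0.06, [0, 0, -0.0015], [0, 0, 0]], [0.085, [0, 0, -0.0015], [0, 0, 0]], [0.085, [0, 0, -0.0015], [0, 0, 0]]]'

```text
t: 17.6
position: [0.6227, -0.1147, 0.1836]
tool_rot: [-3.136, -0.002, -0.141]
contact_force: [0.7, 0.0, -0.3]
grip_width: 0.0725
```

>>> apply_moves --deltas '[[0.085, [0, 0, 0.03], [0, 0, 0]], [0.085, [0, 0, 0.07], [0, 0, 0]], [0.085, [0, 0, 0.115], [0, 0, 0]], [0.085, [-0.02, 0.03, 0.115], [0, 0, 0]], [0.085, [-0.042, 0.073, 0.115], [0, 0, 0]], [0.085, [-0.064, 0.116, 0.115], [0, 0, 0]], [0.085, [-0.086, 0.159, 0.115], [0, 0, 0]], [0.085, [-0.105, 0.2, 0.115], [0, 0, 0]]]'

```text
t: 18.4
position: [0.5165, 0.0868, 0.2989]
tool_rot: [-3.136, -0.003, -0.141]
contact_force: [0.2, 0.3, -0.3]
grip_width: 0.085
```

>>> apply_moves --deltas '[[0.085, [-0.022, 0.04, 0], [0, 0, 0]], [0.085, [-0.044, 0.075, 0], [0, 0, 0]], [0.085, [-0.066, 0.103, 0], [0, 0, 0]], [0.085, [-0.075, 0.108, 0], [0, 0, 0]], [0.085, [-0.075, 0.108, 0], [0, 0, 0]], [0.085, [-0.075, 0.108, 0], [0, 0, 0]]]'

```text
t: 19.0
position: [0.442, 0.1941, 0.2989]
tool_rot: [-3.136, -0.003, -0.141]
contact_force: [0.2, -0.6, 0.6]
grip_width: 0.0851
```

Run:
```python
from m import *
np.set_printoptions(precision=4,suppress=True)
s=status.read_state();print(s['t'],s['position'],s['tool_rot'])
for n in('side','top'):
    p=snap(n,'h_'+n+'.png');W=cloud(p)
    def sel(c,r,z0,z1): return W[(np.hypot(W[...,0]-c[0],W[...,1]-c[1])<r)&(W[...,2]>z0)&(W[...,2]<z1)]
    H=sel((.624,-.115),.05,.165,.3);print(n,H[:,2].max())
    for a,b in((.165,.195),(.21,.238)):
        h=H[(H[:,2]>a)&(H[:,2]<b)];print(circ(h,.01)[:2])
    # free cell floor: low points between walls
    m=(np.hypot(W[...,0]-.615,W[...,1]-.055)<.06)&(W[...,2]<.012)&(W[...,2]>-.005)
    q=(W[m][:,:2]*1000).astype(np.float32)
    import scipy.ndimage as nd
    l,k=nd.label(m);c=l[tuple(int(round(t)) for t in proj(p,[.616,.055,.004]))[::-1]];q=W[l==c] if c else W[m]
    print('floor',c,(l==c).sum(),cv2.minAreaRect((q[:,:2]*1000).astype(np.float32)),q[:,2].mean())
    for f in cams.pinpoint('free_cell',p)[:2]: print(f['conf'],ray(p,f['pixel'],.004))
im=cv2.imread('pics/h_side.png')[140:290,230:400];im2=cv2.imread('pics/h_top.png')[120:210,140:350]
cv2.imwrite('pics/h.png',np.hstack([cv2.resize(im,(453,400),interpolation=2),cv2.resize(cv2.resize(im2,(347,149),interpolation=2),(347,400))]))
cv2.imwrite('pics/hs.png',cv2.resize(im,None,fx=3.5,fy=3.5,interpolation=2))
```

```text
19.0 [0.442  0.1941 0.2989] [-3.1361 -0.0032 -0.1413]
side 0.24691950456132739
[ 0.6219 -0.1138]
[ 0.6218 -0.1137]
floor 0 196209 ((612.42578125, 47.776100158691406), (103.96119689941406, 115.76374816894531), 84.07171630859375) 0.004224812204095225
0.93 [0.6159 0.0697 0.004 ]
0.55 [ 0.6342 -0.0913  0.004 ]
top 0.24627445165591444
[ 0.6227 -0.115 ]
[ 0.6229 -0.1148]
floor 1 814 ((619.6810302734375, 55.743499755859375), (76.36650848388672, 74.57927703857422), 81.45455932617188) 0.0033542553193274837
0.87 [0.6133 0.0535 0.004 ]
```

View pics/hs.png

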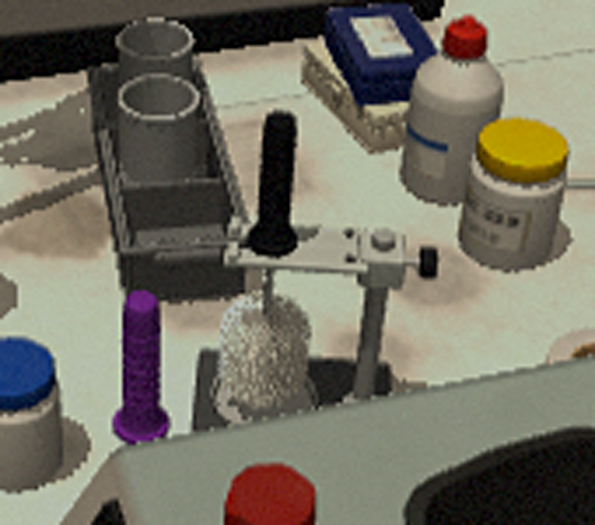

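The brush hangs upright in the fork, about 2 mm off its original axis. Now the pot: jaws along the carrier's x, gripping high so the fingers stay above the carrier walls.

>>> apply_moves --deltas '[[0.085, [0, 0.004, -0.04], [0, 0, 0]], [0.085, [0, 0.004, -0.08], [0, 0, 0]], [0.085, [0, 0.004, -0.12], [0, 0, 0]], [0.085, [0, 0.004, -0.15], [0, 0, 0]], [0.085, [0, 0.004, -0.175], [0, 0, 0]], [0.085, [0, 0.004, -0.175], [0, 0, 0]]]'

```text
t: 19.8
position: [0.4405, 0.1964, 0.1189]
tool_rot: [-3.14, 0.005, -0.144]
contact_force: [0.1, -1.1, -0.8]
grip_width: 0.0852
```

>>> apply_moves --deltas '[[0.085, [0, 0, -0.02], [0, 0, 0]], [0.085, [0, 0, -0.04], [0, 0, 0]], [0.085, [0, 0, -0.056], [0, 0, 0]], [0.085, [0, 0, -0.066], [0, 0, 0]], [0.085, [0, 0, -0.066], [0, 0, 0]], [0.085, [0, 0, -0.066], [0, 0, 0]]]'

```text
t: 20.4
position: [0.4409, 0.1965, 0.0539]
tool_rot: [-3.14, 0.004, -0.144]
contact_force: [0.2, 0.6, 0.3]
grip_width: 0.0845
```

>>> apply_moves --deltas '[[0.075, [0.001, 0.001, 0.002], [0, 0, 0]], [0.065, [0.001, 0.001, 0.002], [0, 0, 0]], [0.058, [0.001, 0.001, 0.002], [0, 0, 0]], [0.05, [0.001, 0.001, 0.002], [0, 0, 0]], [0.05, [0.001, 0.001, 0.002], [0, 0, 0]], [0.05, [0.001, 0.001, 0.002], [0, 0, 0]]]' --squeeze 50

```text
t: 21.0
position: [0.443, 0.1979, 0.0581]
tool_rot: [-3.138, 0.001, -0.144]
contact_force: [0.5, -0.2, 6.1]
grip_width: 0.0588
```

>>> apply_moves --deltas '[[0.05, [0, 0, 0.005], [0, 0, 0]], [0.05, [0, 0, 0.012], [0, 0, 0]], [0.05, [0, 0, 0.02], [0, 0, 0]], [0.05, [0, 0, 0.02], [0, 0, 0]]]'

```text
t: 21.4
position: [0.4436, 0.1981, 0.0796]
tool_rot: [-3.137, -0.001, -0.144]
contact_force: [0.3, 0.1, -3.6]
grip_width: 0.0585
```

Run:
```python
from m import *
p=snap('side','k.png');s=status.read_state();print(s['t'],s['position'],s['tool_rot'],s['contact_force'],s['grip_width'])
im=cv2.imread('pics/k.png')[90:250,150:350];cv2.imwrite('pics/kc.png',cv2.resize(im,None,fx=3.5,fy=3.5,interpolation=2))
```

```text
21.45 [0.44331597 0.19806219 0.07880831] [-3.13738233e+00  5.56206901e-05 -1.44141060e-01] [ 6.39354427e-04  3.96361016e-01 -3.79379510e+00] 0.05879371084917029
```

View pics/kc.png

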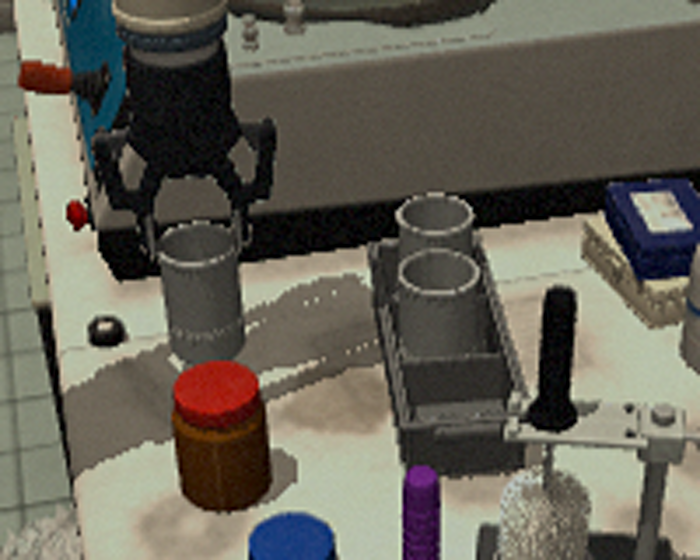

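Pot is lifted, upright and firmly gripped (crop 200,290). I'll raise it above everything and carry it over the free cell.

>>> apply_moves --deltas '[[0.05, [0, 0, 0.03], [0, 0, 0]], [0.05, [0, 0, 0.065], [0, 0, 0]], [0.05, [0, 0, 0.1], [0, 0, 0]], [0.05, [0, 0, 0.115], [0, 0, 0]], [0.05, [0.02, -0.017, 0.115], [0, 0, 0]], [0.05, [0.045, -0.037, 0.115], [0, 0, 0]], [0.05, [0.07, -0.058, 0.115], [0, 0, 0]], [0.05, [0.095, -0.079, 0.115], [0, 0, 0]]]'

```text
t: 22.25
position: [0.5388, 0.1182, 0.1922]
tool_rot: [-3.138, 0.002, -0.144]
contact_force: [-0.2, 0.1, -3.2]
grip_width: 0.0582
```

>>> apply_moves --deltas '[[0.05, [0.023, -0.019, 0], [0, 0, 0]], [0.05, [0.046, -0.038, 0], [0, 0, 0]], [0.05, [0.064, -0.053, 0], [0, 0, 0]], [0.05, [0.074, -0.062, 0], [0, 0, 0]], [0.05, [0.077, -0.065, 0], [0, 0, 0]], [0.05, [0.077, -0.065, 0], [0, 0, 0]]]'

```text
t: 22.85
position: [0.6155, 0.0533, 0.1914]
tool_rot: [-3.138, 0.003, -0.144]
contact_force: [0.5, 0.7, -4.1]
grip_width: 0.0582
```

Run:
```python
from m import *
s=status.read_state();print(s['t'],s['position'],s['tool_rot'],s['contact_force'],s['grip_width'])
for n in('side','top'):
    p=snap(n,'n_'+n+'.png');W=cloud(p)
    m=(np.hypot(W[...,0]-.615,W[...,1]-.055)<.06)&(W[...,2]>.1)&(W[...,2]<.25)
    q=W[m&(W[...,2]<.2)]
    for a in np.arange(.12,.24,.02):
        h=W[m&(W[...,2]>a)&(W[...,2]<a+.02)]
        if len(h)>20: print(n,round(a,2),len(h),circ(h,.031)[:2])
im=cv2.imread('pics/n_side.png')[100:260,200:380];cv2.imwrite('pics/nc.png',cv2.resize(im,None,fx=3.5,fy=3.5,interpolation=2))
```

```text
22.85 [0.61553627 0.0533088  0.19141397] [-3.13788852  0.00349139 -0.1439999 ] [ 0.5074112   0.69305368 -4.05834471] 0.05817891016766262
side 0.12 33 [0.59401913 0.00363106]
side 0.14 155 [0.6142708  0.05559798]
side 0.16 177 [0.61411409 0.05544431]
side 0.18 169 [0.61394574 0.05571207]
side 0.2 287 [0.61373727 0.05443578]
side 0.22 307 [0.61299646 0.05371982]
top 0.12 56 [0.62643076 0.07063289]
top 0.14 36 [0.61358932 0.05746216]
top 0.16 35 [0.61407997 0.05596942]
top 0.18 42 [0.61464188 0.0554744 ]
top 0.2 33 [0.61474919 0.05535978]
top 0.22 91 [0.61536657 0.05455391]
```

>>> apply_moves --deltas '[[0.05, [0.001, 0, -0.02], [0, 0, 0]], [0.05, [0.001, 0, -0.045], [0, 0, 0]], [0.05, [0.001, 0, -0.06], [0, 0, 0]], [0.05, [0.001, 0, -0.065], [0, 0, 0]], [0.05, [0.001, 0, -0.065], [0, 0, 0]]]'

```text
t: 23.45
position: [0.6156, 0.0545, 0.1267]
tool_rot: [-3.138, 0.004, -0.142]
contact_force: [-0.0, -0.2, -3.7]
grip_width: 0.0582
```

>>> apply_moves --deltas '[[0.05, [0, 0, -0.015], [0, 0, 0]], [0.05, [0, 0, -0.03], [0, 0, 0]], [0.05, [0, 0, -0.042], [0, 0, 0]], [0.05, [0, 0, -0.052], [0, 0, 0]], [0.05, [0, 0, -0.056], [0, 0, 0]], [0.05, [0, 0, -0.056], [0, 0, 0]]]'

```text
t: 24.05
position: [0.6152, 0.0544, 0.0696]
tool_rot: [-3.138, 0.005, -0.142]
contact_force: [-0.4, -0.5, -3.6]
grip_width: 0.0585
```

Run:
```python
from m import *
p=snap('side','o.png');s=status.read_state();print(s['t'],s['position'],s['tool_rot'],s['contact_force'],s['grip_width'])
im=cv2.imread('pics/o.png')[100:260,200:380];cv2.imwrite('pics/oc.png',cv2.resize(im,None,fx=3.5,fy=3.5,interpolation=2))
```

```text
24.1 [0.6156249  0.05442423 0.07060327] [-3.13777737  0.00387071 -0.14237798] [-0.23256958  0.39729084 -2.9969647 ] 0.058416478824208536
```

View pics/oc.png

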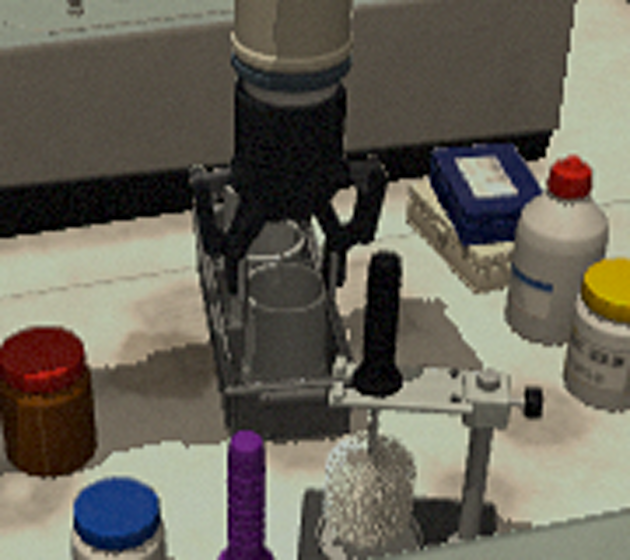

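The pot is inside the cell with clearance all round. Easing down to contact.

>>> apply_moves --deltas '[[0.05, [0, 0, -0.003], [0, 0, 0]], [0.05, [0, 0, -0.005], [0, 0, 0]], [0.05, [0, 0, -0.007], [0, 0, 0]], [0.05, [0, 0, -0.007], [0, 0, 0]]]'

```text
t: 24.5
position: [0.6155, 0.0544, 0.0633]
tool_rot: [-3.138, 0.004, -0.142]
contact_force: [-0.1, -0.3, -3.5]
grip_width: 0.0581
```

>>> apply_moves --deltas '[[0.05, [0, 0, -0.001], [0, 0, 0]], [0.05, [0, 0, -0.002], [0, 0, 0]], [0.05, [0, 0, -0.002], [0, 0, 0]]]'

```text
t: 24.8
position: [0.6157, 0.0545, 0.0623]
tool_rot: [-3.138, 0.003, -0.142]
contact_force: [-1.3, 0.4, 1.1]
grip_width: 0.0579
```

Contact felt (z force went from −3.5 to +1.1 N). Releasing.

>>> apply_moves --deltas '[[0.061, [0, 0, 0], [0, 0, 0]], [0.064, [0, 0, 0], [0, 0, 0]], [0.07, [0, 0, 0], [0, 0, 0]], [0.085, [0, 0, 0], [0, 0, 0]], [0.085, [0, 0, 0], [0, 0, 0]], [0.085, [0, 0, 0], [0, 0, 0]], [0.085, [0, 0, 0], [0, 0, 0]]]'

```text
t: 25.5
position: [0.6158, 0.0545, 0.0623]
tool_rot: [-3.138, 0.003, -0.142]
contact_force: [-0.1, -0.6, 0.3]
grip_width: 0.0852
```

>>> apply_moves --deltas '[[0.085, [0, 0, 0.02], [0, 0, 0]], [0.085, [0, 0, 0.05], [0, 0, 0]], [0.085, [0, 0, 0.09], [0, 0, 0]], [0.085, [0, 0, 0.13], [0, 0, 0]], [0.085, [0, 0, 0.17], [0, 0, 0]], [0.085, [-0.04, 0, 0.2], [0, 0, 0]], [0.085, [-0.09, 0, 0.2], [0, 0, 0]], [0.085, [-0.14, 0, 0.2], [0, 0, 0]]]'

```text
t: 26.3
position: [0.4749, 0.0545, 0.2633]
tool_rot: [-3.137, 0.001, -0.142]
contact_force: [-0.3, 0.1, 1.5]
grip_width: 0.0851
```

>>> apply_moves --deltas '[[0.085, [-0.02, -0.045, 0], [0, 0, 0]], [0.085, [-0.03, -0.09, 0], [0, 0, 0]], [0.085, [-0.04, -0.135, 0], [0, 0, 0]], [0.085, [-0.05, -0.18, 0], [0, 0, 0]], [0.085, [-0.06, -0.22, 0], [0, 0, 0]], [0.085, [-0.06, -0.25, 0], [0, 0, 0]], [0.085, [-0.06, -0.25, 0], [0, 0, 0]]]'

```text
t: 27.0
position: [0.4141, -0.1985, 0.2628]
tool_rot: [-3.138, 0.002, -0.147]
contact_force: [-0.5, 1.5, -0.2]
grip_width: 0.0848
```

Run:
```python
from m import *
np.set_printoptions(precision=4,suppress=True)
s=status.read_state();print(s['t'],s['position'],s['contact_force'],s['grip_width'])
for n in('side','top'):
    p=snap(n,'z_'+n+'.png');W=cloud(p)
    def sel(c,r,z0,z1): return W[(np.hypot(W[...,0]-c[0],W[...,1]-c[1])<r)&(W[...,2]>z0)&(W[...,2]<z1)]
    T=sel((.616,.055),.042,.09,.13);print(n,'pot',circ(T,.0295)[:2],np.percentile(T[:,2],[5,50,95]))
    for nm,c in(('A',(.62,.1347)),('B',(.642,.22))):
        T=sel(c,.05,.097,.115); T=T[np.hypot(T[:,0]-.616,T[:,1]-.055)>.04];print(nm,circ(T,.0295)[:2])
    for nm,c,zt in(('amber',(.43,.045),.095),('white',(.445,-.12),.088)):
        T=sel(c,.05,zt-.01,zt+.01);print(nm,T.mean(0) if len(T) else 0)
    H=sel((.623,-.115),.05,.165,.3);print('brush',H[:,2].max(),circ(H[H[:,2]<.19],.01)[:2],circ(H[(H[:,2]>.21)&(H[:,2]<.238)],.01)[:2])
im=cv2.imread('pics/z_side.png')[100:280,180:380];cv2.imwrite('pics/zc.png',cv2.resize(im,None,fx=3,fy=3,interpolation=2))
```

```text
27.0 [ 0.4141 -0.1985  0.2628] [-0.5011  1.5295 -0.1588] 0.08480756913972436
side pot [0.6138 0.0549] [0.091  0.0991 0.1054]
A [0.6201 0.1346]
B [0.6418 0.2202]
amber [0.4302 0.0428 0.0944]
white [ 0.4513 -0.1192  0.0874]
brush 0.24663551449947152 [ 0.622  -0.1137] [ 0.6219 -0.1135]
top pot [0.6146 0.0551] [0.0921 0.1026 0.1051]
A [0.621  0.1346]
B [0.6429 0.22  ]
amber [0.4315 0.0485 0.094 ]
white [ 0.4526 -0.1137  0.087 ]
brush 0.2468422192352192 [ 0.6228 -0.1151] [ 0.6229 -0.1149]
```

View pics/zc.png

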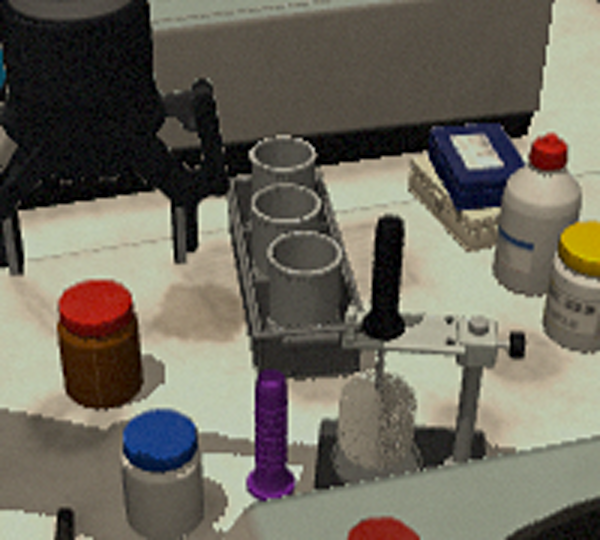

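All three pots stand in the carrier, the brush hangs in its fork, the jars are where they were, and the gripper is clear. Handing in.

```bash
python3 -c "
from workcell import ticket
print(ticket.job_done())"
```

```text
the job is handed in; nothing more can be done
None
```

The job is done and handed in at about 27 s of the 72 s allowed; the hand-in gives no verdict. I scrubbed the used pot three times, hung the brush back in its fork and set the pot down in the free cell.

- **Scrubbing:** on each of the three strokes the brush tip came to about 8 mm above the pot's underside. It rose to about 60 mm on the first two upstrokes, and right out of the pot on the third. These heights come from the arm's pose. The collar's position in the picture agreed, so the brush had not slipped in the grip, and the pot did not move.
- **Brush:** it hangs upright, about 2 mm from where it first hung, with its top at the original height.
- **Pot:** it stands upright at about (0.614, 0.055), roughly 2 mm from my estimate of the cell's centre. I lowered it until the floor was felt, then released it. The cell centre is less certain: the estimates differed by up to 9 mm in x, and the network's side-view points lay 9–15 mm off in y. The picture shows the pot well inside the cell.
- **Clean pots and jars:** all measure within 1 mm of where they stood at the start.
- **Robot:** the gripper is open and clear of everything.

No final check failed.

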